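# Weigh a jar without overloading the spring scale

## Task

Weigh the short jar: take it out of the delivery tray and stand it upright in the middle of the round pan of the spring scale, then let go so that the pan carries it freely. Set it down gently: the scale takes 1 kg (10 N) at most, so never press on the pan harder than that, and do not let the glass jar drop. Leave the tall jar and the can standing where they are in the tray.

Things in the scene. Friction and masses are not known exactly. Their poses are not given: they have to be found in the camera images.
- short_jar: The jar to weigh: round amber glass, steel screw lid, paper label, 54 mm diameter, 70 mm tall, 0.17 to 0.34 kg; the lowest thing in the tray. Origin: centre of its underside; z up. The fixed cardboard tray on the bench (300 x 300 mm, floor 4 mm thick, lip 18 mm high) holds the jars and the can at least 110 mm apart, centre to centre, and 65 mm or more from the lip.
- tall_jar: Bystander in the tray: a jar of the same make and diameter (54 mm) but 115 mm tall. Origin: centre of its underside; z up.
- can: Bystander in the tray: a steel food can, 66 mm in diameter and 85 mm tall. Origin: centre of its underside; z up.
- pan: Flat round steel pan, 160 mm diameter, 4 mm thick, on a white box-shaped spring scale (150 x 170 mm) fixed to the bench beside the tray, left or right of it. Origin: centre of the pan's upper face, 115 mm above the bench when empty; z up. It moves only up and down on a spring, sinks 1 mm per newton (2 to 4 mm under the jar) and meets its stop after 20 mm.

How it is judged:
By the outcome, as a careful person would: the job done as asked, in the order asked, and still so for the second after the job is handed in, with the robot touching nothing.
It also fails if it takes over 48 s, if anything falls off the work surface, if the arm or the gripper's body presses on something with over 40 N, if the wrist force passes 120 N, or if a joint passes its speed limit or range.

## Robot

A 6-joint arm with a two-finger parallel gripper is mounted at the origin on the work surface. World frame = base frame: x ahead of the robot, y to its left, z up, the work surface at z = 0. Lengths are in m, angles in rad, forces in N, time in s.
With the tool pointing down it reaches from about 0.3 to 0.85 m from the base axis. Payload 5.4 kg.
Tool frame: the origin (TCP) lies on the centre line of the jaws, within the pads' length; the fingertips stand 17 mm ahead of it and the grasp point (between the pads) lies 2 mm behind it; z points along the fingers, y is the line along which they close (so a half turn about z gives the same grasp; the last joint's range is limited). The gripper opens to 85 mm and grips with 20 to 120 N. Pads are 22 mm wide; open, the fingers measure 114 mm over their backs; the gripper's body (76 mm by 85 mm) begins 54 mm behind the grasp point. The pads swing forward as they close: fully open they stand 13 mm farther back than shut.
Start: joints at [-1.508, 0.158, 1.597, -0, 1.386, -0.21], TCP at [0.155, -0.554, 0.248] pointing down, gripper open.
Joint ranges: [-2.91, 2.91], [-0.94, 2.29], [0.18, 2.7], [-1.29, 4.43], [0.17, 2.64], [-3, 3]. Speed limits (rad/s): [2.57, 2.57, 3.14, 3.14, 3.14, 3.14].

## Interface

Orientations are given as a unit quaternion [w, x, y, z].
In Python, from workcell import arm gives the robot as it stands. The module is installed in compiled form; this text tells all that it offers.
- The arm moves only by the tool play_rows, never from a script. Its argument "deltas" is one flat list of numbers, 7 for each row, row after row: the turn, a rotation vector about the world's x, y, z in degrees, then the shift along the world's x, y, z in m, then the finger opening in m, from 0 to 0.0854. In form: [wx, wy, wz, x, y, z, jaw, wx, wy, wz, x, y, z, jaw, ...]. A call has 1 to 20 rows; each row shifts and turns the commanded pose from where the row before left it; what a row does not reach is not made up. A row lasts 1/10 s, in which the tool goes at most 50 mm and 8.59 degrees, less where a joint would pass 70% of its speed; a pose out of reach is approached as far as the arm can. A call with a gripper value outside its range is refused whole. The fingers move at their own pace and stop on an object; "grip_force" is the grip in N (left out, the last holds). Time passes only in rows, so rows that do not move let the fingers close. It gives the time, the measured TCP pose, the force, the opening and the grip force at its end, in the units of the state.
- arm.read_state(): the state, without advancing time (a new reading comes with each control period).
- arm.grab_frame(name): name is "scene" or "top"; returns the picture (400x640x3 uint8, red, green, blue); there is no depth.
- arm.camera_model(name): a dict with "intrinsics" (3x3 intrinsics, pixels), "R" (3x3) and "t" (3): a world point X has camera coordinates R X + t. Camera axes: x right, y down, z forward; pixel columns grow to the right and rows downward; lengths in m; the calibration is good to about 2 mm. A picture is of the moment at which its call begins. camera_model takes no time and is no camera call.
- arm.job_done(): hands the job in; it is judged then, once.
The state is a dict: "t": time; "joints": joint angles; "joint_velocities": joint speeds; "tau": joint torques, N m; "ee_pos": TCP position; "tcp_rot": TCP orientation; "force": force on the tool from outside, world axes, zero at the start; "moment": the same for the moment, N m; "finger_gap": opening from 0.0 (shut) to 1.0 (fully open); "grasp_force": force on a finger pad.
Only numpy, scipy, OpenCV 4.12 (cv2) and the standard library are available. Lean on these libraries where they do the work, as an engineer would, in place of code of your own. Each camera call takes 0.05 s, during which the arm holds its last target. There are 200 camera calls.

## Working session

There is one attempt and no reset: what is moved stays moved. The work goes in short steps, Python scripts to look and compute and a tool call to move; the robot and the scene stay as the last step left them, time stands still between calls to the robot, and variables do not carry over. Pictures are saved under pics/ and viewed, at most 10 in all, crops included, and the job is handed in when it is done.

Besides the shell and the picture viewer there is one more tool, called by a JSON object that holds its "fn" and its "kwargs", one argument or row to a line. play_rows: Moves the arm, as the interface text tells. Its arguments: {"type":"object","properties":{"deltas":{"type":"array"},"grip_force":{"type":"number"}},"required":["deltas"]}

```bash
mkdir -p pics
cat > h.py <<'E'
import numpy as np, cv2
from workcell import arm
def grab(n,f):
    im=arm.grab_frame(n); cv2.imwrite('pics/'+f,im[:,:,::-1]); return im
def ray(n,u,v,z):
    c=arm.camera_model(n);K,R,t=[np.array(c[k],float) for k in('intrinsics','R','t')]
    C=-R.T@t; d=R.T@np.linalg.solve(K,[u,v,1]); return C+d*(z-C[2])/d[2]
def proj(n,X):
    c=arm.camera_model(n);K,R,t=[np.array(c[k],float) for k in('intrinsics','R','t')]
    p=K@(R@np.array(X)+t); return p[:2]/p[2]
E
python3 - <<'E'
from h import *
a=grab('scene','s1.png');b=grab('top','t1.png')
for n in('scene','top'):
    c=arm.camera_model(n);print(n,-np.array(c['R']).T@c['t'],np.array(c['R']).round(2).tolist())
s=arm.read_state();print(s)
E
```

```text
scene [1.24394098 0.06017905 0.63048709] [[-0.12, 0.99, 0.0], [0.6, 0.07, -0.79], [-0.79, -0.09, -0.61]]
top [ 0.37342859 -0.01279464  0.94579406] [[-0.03, -1.0, 0.01], [-0.98, 0.02, -0.21], [0.21, -0.01, -0.98]]
{'t': 0.1, 'joints': array([-1.50812728e+00,  1.59012253e-01,  1.59810441e+00,  1.14078437e-06,
        1.38620242e+00, -2.10087622e-01]), 'joint_velocities': array([-0.00127063, -0.00122752, -0.00400875,  0.00101879, -0.00141982,
        0.00168724]), 'tau': array([ 4.65951307e-04, -3.96991789e+01, -3.32336712e+01, -8.97738664e-05,
        4.19052158e-03,  1.64292516e-06]), 'ee_pos': array([ 0.15485164, -0.55322397,  0.24740155]), 'tcp_rot': array([-8.60829447e-04,  9.90714525e-01,  1.35955823e-01,  6.41284228e-05]), 'force': array([-0.72637376, -0.7337751 ,  0.36739382]), 'moment': array([ 0.00448761,  0.02232843, -0.0449633 ]), 'grasp_force': 0.0, 'finger_gap': 0.9991928439346665}
```

View pics/s1.png

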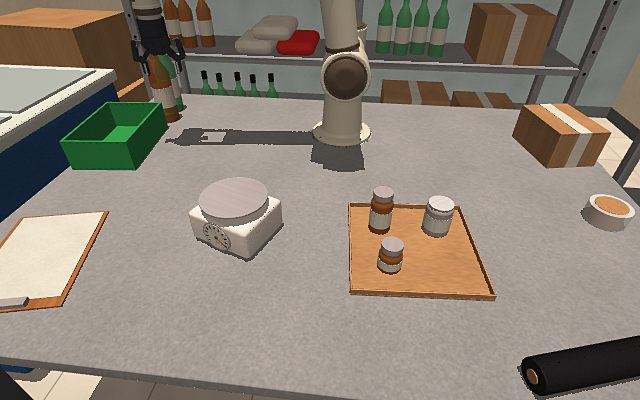

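View pics/t1.png

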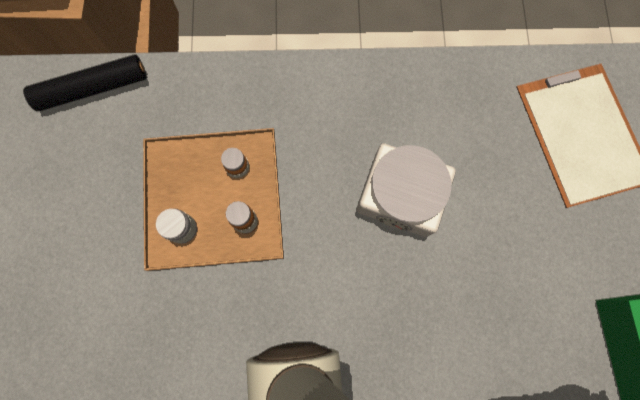

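The scene view shows the short jar at about (391,253), the tall jar at (381,208), the can at (438,215) and the pan at (234,200). In the top view the short jar's lid is at (233,159), the tall jar's at (239,214), the can at (172,224) and the pan at (411,185).

Run:
```python
from h import *
def blob(f,n,seed,z,tol,box):
    im=cv2.imread('pics/'+f); m=np.zeros((402,642),np.uint8)
    roi=np.zeros((402,642),np.uint8);x,y,r=*seed,box
    m[:]=1; m[y-r+1:y+r+1,x-r+1:x+r+1]=0
    cv2.floodFill(im.copy(),m,seed,(0,0,0),(tol,)*3,(tol,)*3,cv2.FLOODFILL_FIXED_RANGE|(255<<8)|cv2.FLOODFILL_MASK_ONLY)
    b=(m[1:-1,1:-1]==255).astype(np.uint8)
    c=max(cv2.findContours(b,0,1)[0],key=cv2.contourArea);c=cv2.convexHull(c)
    e=cv2.fitEllipse(c);print(n,seed,np.round(e[0],1),np.round(e[1],1),ray(n,*e[0],z).round(4))
    P=np.array([ray(n,*p[0],z)[:2] for p in c]);(cx,cy),r=cv2.minEnclosingCircle((P*1000).astype(np.float32));print('  circ',cx,cy,r)
for f,n,L in(('t1.png','top',[((233,158),.074,30,16),((239,213),.119,30,16),((172,223),.089,40,18),((411,185),.115,18,48)]),
           ('s1.png','scene',[((391,243),.074,30,16),((383,192),.119,30,14),((440,203),.089,40,18),((234,200),.115,18,45)])):
    for s,z,t,b in L: blob(f,n,s,z,t,b)
```

```text
top (233, 158) [231.7 157.6] [20.1 21.5] [0.6557 0.152  0.074 ]
  circ 655.7696533203125 151.85061645507812 23.039907455444336
top (239, 213) [237.2 212.6] [22.3 23.2] [0.5276 0.131  0.119 ]
  circ 527.6429443359375 131.01918029785156 22.88511848449707
top (172, 223) [170.1 222.7] [27.5 29.6] [0.5157 0.2721 0.089 ]
  circ 515.8969116210938 272.0899963378906 29.377277374267578
top (411, 185) [411.1 182.8] [74.6 83.4] [ 0.5807 -0.2176  0.115 ]
  circ 581.1683349609375 -216.71937561035156 86.08216857910156
scene (391, 243) [392.3 243.5] [14.6 21.6] [0.6557 0.1535 0.074 ]
  circ 655.1614379882812 153.53768920898438 23.344858169555664
scene (383, 192) [388.8 189.5] [21.1 42.2] [0.519  0.1455 0.119 ]
  circ 518.4132080078125 148.8719024658203 48.97883987426758
scene (440, 203) [441.2 202.5] [14.4 26.3] [0.5156 0.2737 0.089 ]
  circ 514.681640625 273.7315368652344 30.378950119018555
scene (234, 200) [232.6 196.9] [39.6 69.6] [ 0.5861 -0.2164  0.115 ]
  circ 580.3333129882812 -217.16140747070312 79.87408447265625
```

{"fn": "play_rows", "kwargs": {
  "deltas": [0,0,0,0.01,0.015,0,0.0854,0,0,0,0.02,0.025,0,0.0854,0,0,0,0.025,0.035,0,0.0854,0,0,0,0.025,0.035,0,0.0854,0,0,0,0.025,0.035,0,0.0854,0,0,0,0.025,0.035,0,0.0854,0,0,0,0.025,0.035,0,0.0854,0,0,0,0.025,0.035,0,0.0854,0,0,0,0.025,0.035,0,0.0854,0,0,0,0.025,0.035,0,0.0854,0,0,0,0.025,0.035,0,0.0854,0,0,0,0.025,0.035,0,0.0854,0,0,0,0.025,0.035,0,0.0854,0,0,0,0.025,0.035,0,0.0854,0,0,0,0.025,0.035,0,0.0854,0,0,0,0.025,0.035,0,0.0854,0,0,0,0.025,0.035,0,0.0854,0,0,0,0.025,0.035,0,0.0854,0,0,0,0.02,0.03,0,0.0854,0,0,0,0.01,0.01,0,0.0854],
  "grip_force": 30
}}

```text
t: 2.1
ee_pos: [0.6155, 0.0894, 0.2474]
tcp_rot: [-0.001, 0.991, 0.138, -0.0]
force: [-0.4, 0.0, -0.9]
finger_gap: 0.999
grasp_force: 0.0
```

{"fn": "play_rows", "kwargs": {
  "deltas": [0,0,0,0.01,0.015,0,0.0854,0,0,0,0.015,0.025,0,0.0854,0,0,0,0.01,0.018,-0.01,0.0854,0,0,0,0.005,0.005,-0.02,0.0854,0,0,0,0,0,-0.03,0.0854,0,0,0,0,0,-0.03,0.0854,0,0,0,0,0,-0.02,0.0854,0,0,0,0,0,0,0.0854,0,0,0,0,0,0,0.0854]
}}

```text
t: 3.0
ee_pos: [0.6548, 0.1493, 0.1383]
tcp_rot: [-0.0, 0.991, 0.136, -0.0]
force: [0.3, -0.1, 1.7]
finger_gap: 0.997
grasp_force: 0.0
```

Run:
```python
from h import *
a=grab('scene','s2.png');b=grab('top','t2.png')
s=np.hstack([cv2.resize(a[150:300,310:510],(400,300)),cv2.resize(b[90:240,140:340],(400,300))]);cv2.imwrite('pics/c2.png',s[:,:,::-1])
s=arm.read_state();print(s['ee_pos'],s['joints'])
```

```text
[0.65601564 0.14931737 0.14029207] [ 4.46320010e-02  4.95660599e-01  1.39519254e+00 -3.29058424e-06
  1.24768604e+00  1.34267195e+00]
```

View pics/c2.png

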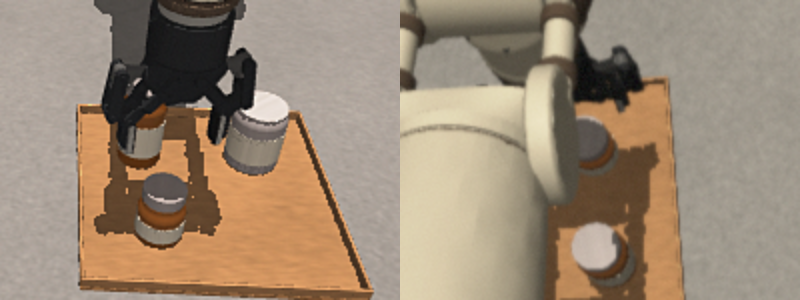

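Run:
```python
from h import *
s=arm.read_state();p=s['ee_pos'];u=np.array([-.269,.963,0])
for z in(.12,.135):
  for k in(1,-1): print(z,proj('scene',[.656+u[0]*k*.05,.1495+u[1]*k*.05,z]))
```

```text
0.12 [416.08603328 225.05829687]
0.12 [369.8424663  229.97738398]
0.135 [417.27018551 219.61086349]
0.135 [370.48405346 224.49893929]
```

{"fn": "play_rows", "kwargs": {
  "deltas": [0,0,0,0,0.003,-0.015,0.0854,0,0,0,0,0,-0.025,0.0854,0,0,0,0,0,-0.02,0.0854,0,0,0,0,0,-0.015,0.0854,0,0,0,0,0,-0.015,0.0854,0,0,0,0,0,-0.01,0.0854,0,0,0,0,0,-0.004,0.0854,0,0,0,0,0,0,0.0854,0,0,0,0,0,0,0.0854]
}}

```text
t: 4.0
ee_pos: [0.6557, 0.1523, 0.0352]
tcp_rot: [0.0, 0.991, 0.136, 0.001]
force: [0.4, -0.5, 0.3]
finger_gap: 0.998
grasp_force: 0.0
```

{"fn": "play_rows", "kwargs": {
  "deltas": [0,0,0,0,0,0,0.075,0,0,0,0,0,0,0.066,0,0,0,0,0,0,0.06,0,0,0,0,0,0,0.056,0,0,0,0,0,0,0.052,0,0,0,0,0,0,0.045,0,0,0,0,0,0,0.04,0,0,0,0,0,0,0.04,0,0,0,0,0,0,0.04,0,0,0,0,0,0,0.04],
  "grip_force": 35
}}

```text
t: 5.0
ee_pos: [0.6552, 0.1522, 0.0348]
tcp_rot: [0.0, 0.991, 0.136, 0.0]
force: [-2.7, -0.4, 5.7]
finger_gap: 0.614
grasp_force: 37.4
```

{"fn": "play_rows", "kwargs": {
  "deltas": [0,0,0,0,0,0.005,0.04,0,0,0,0,0,0.01,0.04,0,0,0,0,0,0.02,0.04,0,0,0,0,0,0.03,0.04,0,0,0,0,0,0.03,0.04,0,0,0,0,0,0.03,0.04,0,0,0,0,0,0.03,0.04,0,0,0,0,0,0.02,0.04,0,0,0,0,0,0.01,0.04,0,0,0,0,0,0.005,0.04,0,0,0,0,0,0,0.04,0,0,0,0,0,0,0.04]
}}

```text
t: 6.2
ee_pos: [0.6541, 0.1522, 0.2225]
tcp_rot: [-0.0, 0.991, 0.136, -0.001]
force: [0.4, -0.5, -1.7]
finger_gap: 0.616
grasp_force: 37.3
```

Run:
```python
from h import *
a=grab('scene','s3.png');cv2.imwrite('pics/c3.png',cv2.resize(a[90:310,310:510],(400,440))[:,:,::-1])
s=arm.read_state();print(s['ee_pos'],s['force'],s['finger_gap'])
```

```text
[0.65406844 0.1522133  0.22240359] [ 0.2663864   0.03228307 -2.23329638] 0.612786568970682
```

View pics/c3.png

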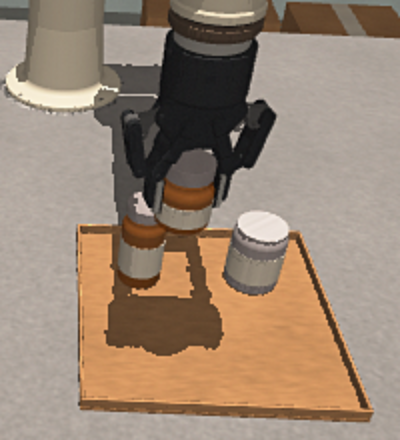

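The short jar hangs upright between the pads, with its underside near crop (184,232), clear of the tall jar and the can, which are both still standing. Next I carry it over the pan.

{"fn": "play_rows", "kwargs": {
  "deltas": [0,0,0,-0.002,-0.01,0,0.04,0,0,0,-0.004,-0.02,0,0.04,0,0,0,-0.006,-0.03,0,0.04,0,0,0,-0.006,-0.03,0,0.04,0,0,0,-0.006,-0.03,0,0.04,0,0,0,-0.006,-0.03,0,0.04,0,0,0,-0.006,-0.03,0,0.04,0,0,0,-0.006,-0.03,0,0.04,0,0,0,-0.006,-0.03,0,0.04,0,0,0,-0.006,-0.03,0,0.04,0,0,0,-0.006,-0.03,0,0.04,0,0,0,-0.006,-0.03,0,0.04,0,0,0,-0.004,-0.02,-0.01,0.04,0,0,0,-0.002,-0.01,-0.01,0.04,0,0,0,-0.002,-0.009,-0.01,0.04,0,0,0,0,0,-0.01,0.04,0,0,0,0,0,0,0.04,0,0,0,0,0,0,0.04,0,0,0,0,0,0,0.04]
}}

```text
t: 8.15
ee_pos: [0.5815, -0.2161, 0.1849]
tcp_rot: [0.0, 0.991, 0.137, 0.0]
force: [-0.3, -0.2, -1.9]
finger_gap: 0.617
grasp_force: 37.3
```

Run:
```python
from h import *
a=grab('scene','s4.png');b=grab('top','t4.png')
s=np.hstack([cv2.resize(a[120:270,140:340],(400,300)),cv2.resize(b[110:260,310:510],(400,300))]);cv2.imwrite('pics/c4.png',s[:,:,::-1])
for i in range(4):
  s=arm.read_state();print(s['ee_pos'],s['force'],s['finger_gap'])
p=s['ee_pos'];print(proj('scene',[p[0],p[1],p[2]-.031]),proj('scene',[p[0],p[1],p[2]+.039]),proj('scene',[p[0],p[1],.115]),proj('scene',[.58,-.217,.115]),proj('top',[.58,-.217,.115]))
```

```text
[ 0.58145573 -0.21639966  0.18511698] [ 0.01167259  0.23214338 -3.3656322 ] 0.6181993978169207
[ 0.58145573 -0.21639966  0.18511698] [ 0.01167259  0.23214338 -3.3656322 ] 0.6181993978169207
[ 0.58145573 -0.21639966  0.18511698] [ 0.01167259  0.23214338 -3.3656322 ] 0.6181993978169207
[ 0.58145573 -0.21639966  0.18511698] [ 0.01167259  0.23214338 -3.3656322 ] 0.6181993978169207
[230.79175236 181.89429118] [226.16531856 155.15980169] [233.17765862 195.68158147] [233.11364847 195.29414485] [410.84544404 183.09959215]
```

View pics/c4.png

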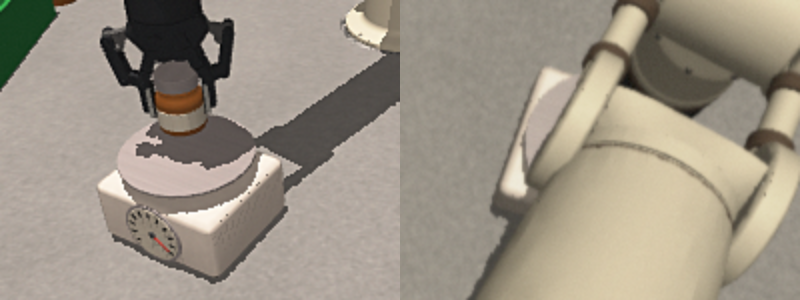

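{"fn": "play_rows", "kwargs": {
  "deltas": [0,0,0,0,0,-0.01,0.04,0,0,0,0,0,-0.01,0.04,0,0,0,0,0,-0.006,0.04,0,0,0,0,0,-0.004,0.04,0,0,0,0,0,-0.003,0.04,0,0,0,0,0,-0.002,0.04,0,0,0,0,0,-0.001,0.04,0,0,0,0,0,0,0.04,0,0,0,0,0,0,0.04,0,0,0,0,0,0,0.04]
}}

```text
t: 9.25
ee_pos: [0.5811, -0.2168, 0.1486]
tcp_rot: [0.0, 0.991, 0.136, 0.0]
force: [-0.4, 0.4, -3.1]
finger_gap: 0.617
grasp_force: 37.3
```

{"fn": "play_rows", "kwargs": {
  "deltas": [0,0,0,0,0,-0.001,0.04,0,0,0,0,0,-0.001,0.04,0,0,0,0,0,0,0.04,0,0,0,0,0,0,0.04]
}}

```text
t: 9.65
ee_pos: [0.5809, -0.2167, 0.1462]
tcp_rot: [-0.0, 0.991, 0.136, -0.0]
force: [0.3, 0.3, -1.6]
finger_gap: 0.616
grasp_force: 37.3
```

{"fn": "play_rows", "kwargs": {
  "deltas": [0,0,0,0,0,-0.001,0.04,0,0,0,0,0,-0.001,0.04,0,0,0,0,0,0,0.04,0,0,0,0,0,0,0.04]
}}

```text
t: 10.05
ee_pos: [0.581, -0.2168, 0.1445]
tcp_rot: [0.0, 0.991, 0.136, 0.0]
force: [0.3, 0.7, -0.1]
finger_gap: 0.617
grasp_force: 37.5
```

{"fn": "play_rows", "kwargs": {
  "deltas": [0,0,0,0,0,-0.0005,0.04,0,0,0,0,0,0,0.04,0,0,0,0,0,0,0.04]
}}

```text
t: 10.35
ee_pos: [0.581, -0.2168, 0.1439]
tcp_rot: [0.0, 0.991, 0.136, 0.0]
force: [-1.1, 0.1, 0.1]
finger_gap: 0.614
grasp_force: 37.5
```

{"fn": "play_rows", "kwargs": {
  "deltas": [0,0,0,0,0,-0.0005,0.04,0,0,0,0,0,0,0.04,0,0,0,0,0,0,0.04]
}}

```text
t: 10.65
ee_pos: [0.581, -0.2168, 0.1434]
tcp_rot: [0.0, 0.991, 0.136, 0.0]
force: [0.7, 0.7, 1.1]
finger_gap: 0.617
grasp_force: 37.5
```

Run:
```python
from h import *
a=grab('scene','s5.png');cv2.imwrite('pics/c5.png',cv2.resize(a[120:270,140:340],(800,600),interpolation=cv2.INTER_CUBIC)[:,:,::-1])
s=arm.read_state();print(s['ee_pos'],s['force'],s['moment'])
```

```text
[ 0.58099357 -0.21678809  0.1433957 ] [-0.77661985 -0.54724383  0.38199603] [ 0.10416062 -0.03300241  0.00434221]
```

View pics/c5.png

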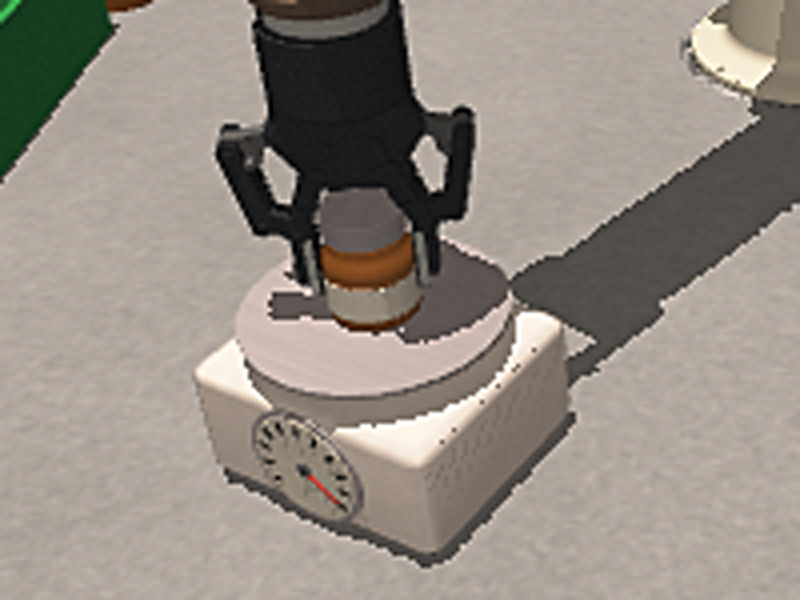

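The jar's foot rests on the pan at crop (375,325), centred across the pan's width, and the arm carries about zero weight. Next I open the fingers slowly.

{"fn": "play_rows", "kwargs": {
  "deltas": [0,0,0,0,0,0,0.052,0,0,0,0,0,0,0.053,0,0,0,0,0,0,0.054,0,0,0,0,0,0,0.056,0,0,0,0,0,0,0.058,0,0,0,0,0,0,0.062,0,0,0,0,0,0,0.068,0,0,0,0,0,0,0.075,0,0,0,0,0,0,0.0854,0,0,0,0,0,0,0.0854,0,0,0,0,0,0,0.0854,0,0,0,0,0,0,0.0854],
  "grip_force": 20
}}

```text
t: 11.9
ee_pos: [0.5809, -0.2167, 0.1433]
tcp_rot: [-0.0, 0.991, 0.136, -0.0]
force: [-0.3, 0.1, 0.6]
finger_gap: 1.003
grasp_force: 0.0
```

{"fn": "play_rows", "kwargs": {
  "deltas": [0,0,0,0,0,0.005,0.0854,0,0,0,0,0,0.01,0.0854,0,0,0,0,0,0.02,0.0854,0,0,0,0,0,0.03,0.0854,0,0,0,0,0,0.03,0.0854,0,0,0,0,0,0.03,0.0854,0,0,0,0,0,0.02,0.0854,0,0,0,0,0,0.01,0.0854,0,0,0,0,0,0,0.0854,0,0,0,0,0,0,0.0854]
}}

```text
t: 12.9
ee_pos: [0.5805, -0.2165, 0.2973]
tcp_rot: [-0.0, 0.991, 0.136, -0.001]
force: [-0.3, 0.5, -0.2]
finger_gap: 1.002
grasp_force: 0.0
```

Run:
```python
from h import *
a=grab('scene','s6.png');cv2.imwrite('pics/c6.png',cv2.resize(a[100:310,140:510],(740,420))[:,:,::-1])
s=arm.read_state();print(s['t'],s['ee_pos'],s['force'])
```

```text
12.95 [ 0.58031793 -0.21639903  0.29663156] [ 1.17692778 -0.19255384 -0.19870099]
```

View pics/c6.png

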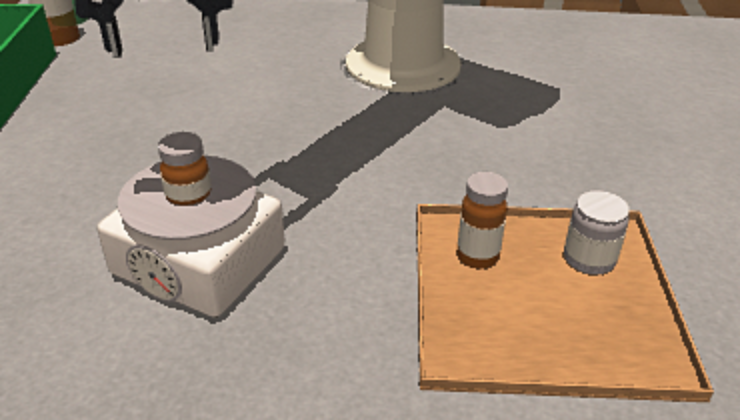

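The short jar stands upright and free at crop (186,195), which is the middle of the pan. The tall jar and the can are unmoved and the gripper is clear, so I hand the job in.

```bash
python3 -c "
from workcell import arm
print(arm.job_done())"
```

```text
the job is handed in; nothing more can be done
None
```

The short jar stands upright in the middle of the scale pan, released and carried by the pan alone; the tall jar and the can are still standing in the tray, and I handed the job in at about 13 s of the 48 s allowed.

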